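# Pack the nib-grinder spares, heaviest lowest

## Task

Pack the nib-grinder's spares into the blue tote as one stack, heaviest lowest: first the black drive motor flat on the tote's floor, then the aluminium bracket flat on top of the motor, then the light red pen case flat on top of the bracket, each centred by eye on the one below. Set every piece down gently, never dropping or tossing it, let go, and leave the rest of the bench as it is.

Things in the scene. Friction and masses are not known exactly. Their poses are not given: they have to be found in the camera images.
- tote_floor (a point): Centre of the inner floor of the open blue sheet-metal tote, 5 mm above the bench. The tote is fixed to the bench. Outside 230 mm along its x, 180 mm along its y, 75 mm high; walls and floor 5 mm thick, so the inside is 220 x 170 mm and 70 mm deep. It is turned up to 0.35 rad either way. z is up.
- motor_center (a point): Centre, half-way up, of the loose black drive motor: the heaviest piece, about 0.8 kg. Body 110 mm along its x, 54 mm along its y (grip across this), 46 mm high, top and underside flat. At +x a shaft stub reaches 83 mm from the centre, at -x a green terminal box reaches 77 mm from the centre; both stay lower than the top. z is up. May be packed either way round.
- bracket_center (a point): Centre, half-way up, of the loose flat aluminium bracket: second heaviest, about 0.34 kg. 150 mm along its x (75 mm either side of this point), 18 mm thick, lying flat. From x = -75 to +35 mm it is 50 mm wide along y with parallel sides (grip across these; the balance point is near x = -8 mm); the nose from +35 to +75 mm is 34 mm wide. z is up. May be packed either way round.
- pen_case_center (a point): Centre, half-way up, of the loose closed red plastic pen case: the lightest piece, about 0.1 kg. 135 mm along its x, 56 mm along its y (grip across this), 28 mm high, flat top and underside. z is up. May be packed either way round.
- ink_jar: Bystander, leave alone: loose amber ink jar, 60 mm diameter, 62 mm high; origin at the centre of its underside.
- pulley: Bystander, leave alone: loose steel stepped pulley, 64 mm diameter, 36 mm high; origin at the centre of its underside.
- loupe: Bystander, leave alone: loose dark eye loupe, 48 mm diameter, 30 mm high; origin at the centre of its underside.
- screwdriver: Bystander, leave alone: loose screwdriver, 170 mm long, lying along its x.
- pen_rest: Bystander, leave alone: loose dark wooden rest, 150 x 60 x 30 mm, with three pens on it (40 mm high in all); origin at the centre of its underside.

How it is judged:
On the way, in this order (a step that is already met when the one before it is completed fails the run):
1. The motor lies flat on the floor of the tote, let go (z of motor_center in the frame of tote_floor between 0.017 and 0.029 m and x of motor_center in the frame of tote_floor between -0.075 and 0.075 m and y of motor_center in the frame of tote_floor between -0.07 and 0.07 m and angle between motor_center's own z axis and vertical below 0.1 rad and contact force between motor and tote above 1 N and contact force between the fingers and motor below 0.1 N and linear speed of motor below 0.02 m/s), for 0.2 s.
2. The bracket lies flat on the motor, inside the tote, let go (z of motor_center in the frame of tote_floor between 0.017 and 0.029 m and x of motor_center in the frame of tote_floor between -0.075 and 0.075 m and y of motor_center in the frame of tote_floor between -0.07 and 0.07 m and angle between each of motor_center, bracket_center's own z axis and vertical below 0.1 rad and contact force between motor and tote above 1 N and z of bracket_center in the frame of tote_floor between 0.049 and 0.061 m and horizontal distance between bracket_center and motor_center below 0.03 m and contact force between bracket and motor above 0.5 N and contact force between the fingers and bracket below 0.1 N and linear speed of bracket below 0.02 m/s), for 0.2 s.
At the end, for the whole second after the job is handed in: The motor rests flat (within 0.1 rad, height within 6 mm) on the tote's floor, the bracket rests flat on the motor and the pen case flat on the bracket (same tolerances), each one's centre within 30 mm, seen from above, of the centre of the one below it; all three let go and at rest (z of motor_center in the frame of tote_floor between 0.017 and 0.029 m and x of motor_center in the frame of tote_floor between -0.075 and 0.075 m and y of motor_center in the frame of tote_floor between -0.07 and 0.07 m and angle between each of motor_center, bracket_center, pen_case_center's own z axis and vertical below 0.1 rad and contact force between motor and tote above 1 N and z of bracket_center in the frame of tote_floor between 0.049 and 0.061 m and horizontal distance between bracket_center and motor_center below 0.03 m and contact force between bracket and motor above 0.5 N and z of pen_case_center in the frame of tote_floor between 0.072 and 0.084 m and horizontal distance between pen_case_center and bracket_center below 0.03 m and contact force between pen_case and bracket above 0.2 N and linear speed of each of motor, bracket, pen_case below 0.02 m/s); the robot touches nothing.
It fails at once if The motor is dropped or tossed (moving faster than 0.6 m/s while not in the fingers) (linear speed of motor above 0.6 m/s and contact force between the fingers and motor below 0.1 N).
It fails at once if The bracket is dropped or tossed (moving faster than 0.6 m/s while not in the fingers) (linear speed of bracket above 0.6 m/s and contact force between the fingers and bracket below 0.1 N).
It fails at once if The pen case is dropped or tossed (moving faster than 0.6 m/s while not in the fingers) (linear speed of pen_case above 0.6 m/s and contact force between the fingers and pen_case below 0.1 N).
It fails at once if a bystander (ink jar, pulley, loupe, screwdriver, pen rest) is moved by more than 20 mm (distance of any of ink_jar, pulley, loupe, screwdriver, pen_rest from where it was at the start of the episode above 0.02 m).
It also fails if it takes over 72 s, if anything falls off the work surface, if the arm or the gripper's body presses on something with over 40 N, if the wrist force passes 120 N, or if a joint passes its speed limit or range.

## Robot

A 6-joint arm with a two-finger parallel gripper is mounted at the origin on the work surface. World frame = base frame: x ahead of the robot, y to its left, z up, the work surface at z = 0. Lengths are in m, angles in rad, forces in N, time in s.
With the tool pointing down it reaches from about 0.15 to 0.775 m from the base axis. Payload 6.1 kg.
Tool frame: the origin (TCP) lies between the finger pads; the fingertips stand manip.tip_reach ahead of it and the grasp point (between the pads) is the TCP (manip.tip_reach is the distance from the TCP to the fingertips, in m); z points along the fingers, y is the line along which they close (so a half turn about z gives the same grasp; the last joint's range is limited). The gripper opens to 85 mm and grips with 20 to 120 N. Pads are 22 mm wide; open, the fingers measure 114 mm over their backs; the gripper's body (76 mm by 85 mm) begins 54 mm behind the grasp point. The pads swing forward as they close: fully open they stand 13 mm farther back than shut.
Start: joints at [-1.305, 0.126, -0.04, 1.405, 0, 1.571], TCP at [0.138, -0.507, 0.25] pointing down, gripper open.
Joint ranges: [-2.72, 2.72], [-0.95, 1.95], [-1.27, 1.35], [-1.78, 2.02], [-1.46, 1.47], [-3.14, 3.14]. Speed limits (rad/s): [2.39, 2.39, 3.01, 3.14, 3.14, 3.14].

## Interface

Orientations are given as a unit quaternion [x, y, z, w].
In Python, from rig import manip, cams gives the robot as it stands.
- The arm moves only by the tool arm_command, never from a script. Its arguments are lists of equal length, an entry for each row: "translation": the shift along the tool's x, y, z in m, a list of three; "rotation": the turn, a rotation vector about the tool's x, y, z in rad, a list of three; "claw": the closure, from 0 (fully open) to 1 (shut). In form: {"translation": [[dx, dy, dz], ...], "rotation": [[wx, wy, wz], ...], "claw": [claw, ...]}. A call has exactly 8 rows; each row shifts and turns the commanded pose from where the row before left it, along the tool's axes as they then stand; what a row does not reach is not made up. A row lasts 1/8 s, in which the tool goes at most 62.5 mm and 10.7 degrees, less where a joint would pass 70% of its speed; a pose out of reach is approached as far as the arm can. A call is refused whole if a number of a shift passes 0.0625 or a number of a turn 0.188, either way. A call with a gripper value outside its range is refused whole. The fingers move at their own pace and stop on an object; "squeeze" is the grip in N (left out, the last holds). Time passes only in rows, so rows that do not move let the fingers close, or fill a call up. It gives the time, the measured TCP pose, the force, the opening and the grip force at its end, in the units of the state.
- manip.state(): the state, without advancing time (a new reading comes with each control period).
- cams.get_image(name): name is "scene" or "top" or "wrist"; returns a dict with "pixels" (400x640x3 uint8, red, green, blue), "depth" (400x640 float32, m along the optical axis (not along the pixel's ray), 0 where there is no reading), "mtx" (3x3 intrinsics, pixels), "dist_coeffs" ([k1, k2, p1, p2, k3] as OpenCV has them; the pictures are not rectified), "R" (3x3) and "t" (3): a world point X has camera coordinates R X + t; the wrist camera has in their place "tool_from_camera" (4x4, takes a point from camera to tool coordinates, whose origin is the TCP and whose axes are the flange's). Camera axes: x right, y down, z forward; pixel columns grow to the right and rows downward; lengths in m; the calibration is good to about 2 mm. A picture is of the moment at which its call begins: read the wrist's pose just before it.
- manip.sign_off(): hands the job in; it is judged then, once.
The state is a dict: "clock": time; "joint_positions": joint angles; "joint_velocities": joint speeds; "tau": joint torques, N m; "tcp_pos": TCP position; "orientation": TCP orientation; "contact_force": force on the tool from outside, world axes, zero at the start; "wrist_torque": the same for the moment, N m; "finger_gap": finger opening in m; "grasp_force": force on a finger pad.
Only numpy, scipy, OpenCV 4.12 (cv2) and the standard library are available. Lean on these libraries where they do the work, as an engineer would, in place of code of your own. Each camera call takes 0.05 s, during which the arm holds its last target. There are 200 camera calls.

## Working session

There is one attempt and no reset: what is moved stays moved. The work goes in short steps, Python scripts to look and compute and a tool call to move; the robot and the scene stay as the last step left them, time stands still between calls to the robot, and variables do not carry over. Pictures are saved under pics/ and viewed, at most 10 in all, crops included, and the job is handed in when it is done.

Besides the shell and the picture viewer there is one more tool, called after ">>>" as name(argument=value, ...) on one line, values as JSON. arm_command: Moves the arm, as the interface text tells. Its arguments: {"type":"object","properties":{"translation":{"type":"array","items":{"type":"array","items":{"type":"number"}}},"rotation":{"type":"array","items":{"type":"array","items":{"type":"number"}}},"claw":{"type":"array","items":{"type":"number"}},"squeeze":{"type":"number"}},"required":["translation","rotation","claw"]}

```bash
ls; mkdir -p pics; python3 - <<'E'
from rig import manip,cams
import cv2,numpy as np
print(manip.state(), manip.tip_reach)
for n in("top","scene"):
    im=cams.get_image(n); cv2.imwrite(f"pics/{n}0.png",im["pixels"][:,:,::-1]); np.savez(f"pics/{n}0.npz",**im)
    print(n,im["mtx"],im["dist_coeffs"],im["R"],im["t"],(im["depth"]>0).mean())
E
```

```text
pics
{'clock': 0.0, 'joint_positions': array([-1.30501142e+00,  1.26379075e-01, -4.06174362e-02,  1.40535349e+00,
       -1.60753689e-05,  1.57079630e+00]), 'joint_velocities': array([-0.0002783 , -0.00017105,  0.00044845,  0.00216166, -0.00024873,
       -0.00117874]), 'tau': array([ 3.45899889e-04, -4.35914433e+01,  3.52923954e+01,  1.72225444e-02,
       -4.92419758e-05,  4.90755042e-06]), 'tcp_pos': array([ 0.13780057, -0.50621712,  0.24952459]), 'orientation': array([ 9.91182484e-01,  1.32501621e-01, -1.10898949e-04, -7.68922241e-04]), 'contact_force': array([-0.38174909,  0.21838812,  0.28801119]), 'wrist_torque': array([-0.02184468, -0.02028002,  0.02490435]), 'grasp_force': 0.0, 'finger_gap': 0.08512863475938869} 0.019
top [[392.17044658   0.         321.37208584]
 [  0.         392.17044658 204.25825379]
 [  0.           0.           1.        ]] [-0.07443223  0.          0.          0.          0.        ] [[ 1.27777417e-01 -9.91802811e-01 -3.41616672e-04]
 [-9.71004426e-01 -1.25027705e-01 -2.03760834e-01]
 [ 2.02047856e-01  2.63677444e-02 -9.79020636e-01]] [-0.02725921  0.56075858  0.96832418] 0.99616796875
scene [[508.58945417   0.         315.21044952]
 [  0.         508.58945417 191.8660051 ]
 [  0.           0.           1.        ]] [-0.06518612  0.          0.          0.          0.        ] [[-0.8186032   0.57435684  0.00173984]
 [ 0.33973259  0.48664254 -0.80483589]
 [-0.46310967 -0.65825015 -0.59349488]] [ 0.44531928 -0.17520138  1.66141768] 0.99604296875
```

View pics/top0.png

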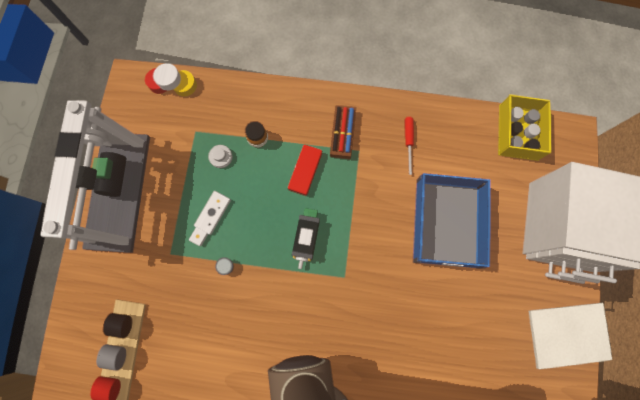

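The top view shows the motor at (306,238), with its shaft towards the bottom and the green box towards the top. The pen case is at (305,170), the bracket at (210,218) with its nose up-right, and the tote at (453,221). The bystanders are the jar (256,134), pulley (220,156), loupe (224,267), pen rest (343,132) and screwdriver (410,145).

```bash
cat > h.py <<'E'
import numpy as np,cv2
def rays(im,uv):
    n=cv2.undistortPoints(np.float64(uv).reshape(-1,1,2),im["mtx"],im["dist_coeffs"]).reshape(-1,2)
    return np.c_[n,np.ones(len(n))]
def cam(im): # R,t world->camera
    return im["R"],im["t"]
def onplane(im,uv,z):
    R,t=cam(im); d=rays(im,uv)@R; c=-R.T@t
    return c+d*((z-c[2])/d[:,2])[:,None]
def cloud(im):
    R,t=cam(im); h,w=im["depth"].shape
    v,u=np.mgrid[:h,:w]; uv=np.c_[u.ravel(),v.ravel()]
    p=rays(im,uv)*im["depth"].reshape(-1,1)
    return ((p-t)@R).reshape(h,w,3)
def rect(im,mask,z):
    c=max(cv2.findContours(mask.astype(np.uint8),cv2.RETR_EXTERNAL,cv2.CHAIN_APPROX_NONE)[0],key=cv2.contourArea)
    P=onplane(im,c.reshape(-1,2),z)[:,:2]
    (x,y),(w,h),a=cv2.minAreaRect(np.float32(P*1000)); a=np.deg2rad(a)
    if w<h: w,h,a=h,w,a+np.pi/2
    return np.round([x,y,w,h],1),round((a+np.pi/2)%np.pi-np.pi/2,3)
E
python3 - <<'E'
import numpy as np,cv2
from h import *
im=dict(np.load("pics/top0.npz")); W=cloud(im); Z=W[:,:,2]
for n,(u,v) in dict(motor=(312,226),case=(305,170),br=(205,222),tote=(453,221),mat=(260,200),jar=(256,130),pul=(220,153),lou=(224,267),rest=(343,132)).items():
    print(n,np.round(np.median(W[v-2:v+3,u-2:u+3].reshape(-1,3),0),4))
def win(u0,u1,v0,v1):
    m=np.zeros(Z.shape,bool); m[v0:v1,u0:u1]=1; return m
print("motor hi",rect(im,win(285,330,200,275)&(Z>.039)&(Z<.06),.046))
print("motor all",rect(im,win(285,330,200,275)&(Z>.015)&(Z<.06),.03))
print("case",rect(im,win(280,325,140,200)&(Z>.02),.028))
print("br",rect(im,win(180,240,185,250)&(Z>.012),.018))
print("tote",rect(im,win(400,505,165,280)&(Z>.06),.075))
hsv=cv2.cvtColor(im["pixels"],cv2.COLOR_RGB2HSV)
r=win(280,325,140,200)&((hsv[:,:,0]<8)|(hsv[:,:,0]>172))&(hsv[:,:,1]>150); print("case red",rect(im,r,.028))
# big picture crop
cv2.imwrite("pics/crop0.png",cv2.resize(im["pixels"][110:285,170:510,::-1],None,fx=2.3,fy=2.3,interpolation=cv2.INTER_CUBIC))
E
```

```text
motor [0.5014 0.0619 0.045 ]
case [0.6554 0.1022 0.0277]
br [0.4785 0.3523 0.0167]
tote [ 0.5707 -0.3194  0.0036]
mat [ 5.617e-01  2.167e-01 -3.000e-04]
jar [0.7421 0.2485 0.0601]
pul [0.6727 0.343  0.035 ]
lou [0.3664 0.2771 0.0298]
rest [0.7757 0.0117 0.0381]
motor hi (array([469.3,  75.4, 118. ,  53.8]), np.float64(-0.055))
motor all (array([469.2,  75.7, 160.6,  55.9]), np.float64(-0.056))
case (array([658. , 103.3, 135.9,  56.7]), np.float64(-0.196))
br (array([489.7, 345.7, 147.4,  52.1]), np.float64(-0.337))
tote (array([ 561. , -300.4,  233.5,  182.9]), np.float64(0.042))
case red (array([657.8, 103.1, 135.9,  56.5]), np.float64(-0.204))
```

View pics/scene0.png

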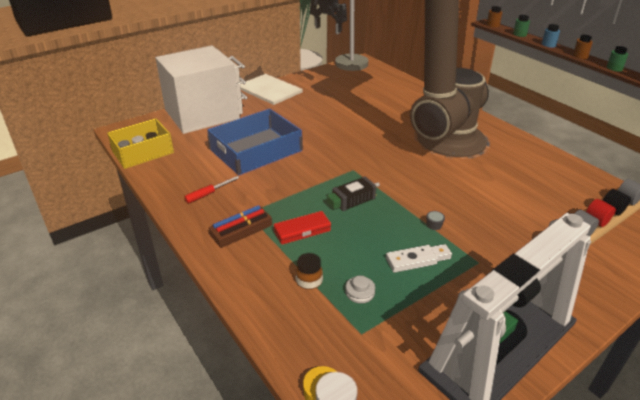

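The scene view agrees with the top view and the depth is clean. Next I need the bracket's nose direction and the motor's body centre, and then the first moves.

```bash
cat >> h.py <<'E'
def go(x,y,z,yaw):
    from rig import manip
    from scipy.spatial.transform import Rotation as Ro
    s=manip.state(); R=Ro.from_quat(s["orientation"]); M=R.as_matrix(); p=s["tcp_pos"]
    T=np.array([[np.cos(yaw),np.sin(yaw),0],[np.sin(yaw),-np.cos(yaw),0],[0,0,-1]])
    rv=(R.inv()*Ro.from_matrix(T)).as_rotvec(); d=np.array([x,y,z])-p
    print("t",round(s["clock"],2),"pos",p.round(4),"yaw",round(np.arctan2(M[1,0],M[0,0]),3),"rot",rv.round(3),"shift now-axes",(M.T@d).round(4),"shift after-turn axes",(T.T@d).round(4))
E
python3 - <<'E'
import numpy as np,cv2
from h import *
im=dict(np.load("pics/top0.npz")); W=cloud(im); Z=W[:,:,2]
def win(u0,u1,v0,v1):
    m=np.zeros(Z.shape,bool); m[v0:v1,u0:u1]=1; return m
def prof(m,z,c,a,n):
    v,u=np.nonzero(m); P=onplane(im,np.c_[u,v],z)[:,:2]*1000-c
    e=np.array([np.cos(a),np.sin(a)]); s=P@e; q=P@[-e[1],e[0]]
    print(n,s.min().round(1),s.max().round(1))
    for k in range(-85,85,10):
        i=(s>=k)&(s<k+10)
        if i.sum()>3: print(k+5,i.sum(),q[i].min().round(1),q[i].max().round(1))
prof(win(180,240,185,250)&(Z>.012),.018,[489.7,345.7],-.337,"br")
prof(win(285,330,200,275)&(Z>.042)&(Z<.06),.046,[469.3,75.4],-.055,"motor")
go(.470,.0755,.12,-.055)
E
```

```text
br -73.6 73.7
-70 44 -14.9 22.5
-60 49 -15.7 20.3
-50 47 -17.9 18.5
-40 49 -16.0 18.0
-30 66 -24.4 26.0
-20 69 -25.2 57.0
-10 72 -63.1 25.6
0 60 -23.1 25.2
10 65 -77.4 24.4
20 69 -24.7 67.0
30 64 -24.1 24.0
40 62 -24.9 26.1
50 60 -23.3 23.9
60 60 -24.1 23.2
70 59 -24.9 23.8
motor -52.8 74.8
-50 59 -26.9 25.9
-40 75 -26.4 26.4
-30 73 -26.5 25.8
-20 70 -25.1 26.3
-10 74 -25.7 25.8
0 75 -26.3 26.3
10 70 -26.5 24.3
20 76 -26.6 26.3
30 72 -25.2 25.8
40 65 -26.8 24.2
50 77 -26.9 26.8
60 14 -23.3 24.7
t 0.1 pos [ 0.1378 -0.5062  0.2496] yaw 0.266 rot [-0.001  0.     0.321] shift now-axes [ 0.4733 -0.4739  0.1303] shift after-turn axes [ 0.2997 -0.5991  0.1296]
```

>>> arm_command(translation=[[0,0,0.02],[0,0,0.02],[0.025,-0.05,0],[0.025,-0.05,0],[0.025,-0.05,0],[0.025,-0.05,0],[0.025,-0.05,0],[0.025,-0.05,0]], rotation=[[0,0,0.16],[0,0,0.161],[0,0,0],[0,0,0],[0,0,0],[0,0,0],[0,0,0],[0,0,0]], claw=[0,0,0,0,0,0,0,0], squeeze=60)

```text
clock: 1.1
tcp_pos: [0.3046, -0.2136, 0.2102]
orientation: [1.0, -0.028, 0.0, 0.0]
contact_force: [0.4, -0.4, -0.0]
finger_gap: 0.0857
grasp_force: 0.0
```

>>> arm_command(translation=[[0.025,-0.05,0.015],[0.025,-0.05,0.015],[0.025,-0.05,0.015],[0.025,-0.05,0.015],[0.025,-0.05,0.015],[0.025,-0.05,0.015],[0,0,0],[0,0,0]], rotation=[[0,0,0],[0,0,0],[0,0,0],[0,0,0],[0,0,0],[0,0,0],[0,0,0],[0,0,0]], claw=[0,0,0,0,0,0,0,0])

```text
clock: 2.1
tcp_pos: [0.4678, 0.0197, 0.1212]
orientation: [1.0, 0.009, -0.001, -0.022]
contact_force: [-0.6, 0.6, -0.2]
finger_gap: 0.0854
grasp_force: 0.0
```

```bash
python3 - <<'E'
from h import *
from rig import manip,cams
go(.471,.0755,.028,-.055)
im=cams.get_image("wrist"); cv2.imwrite("pics/w1.png",im["pixels"][:,:,::-1]); print(im["tool_from_camera"])
E
```

```text
t 2.1 pos [0.4678 0.0197 0.1212] yaw 0.017 rot [-0.044  0.004  0.072] shift now-axes [ 0.0043 -0.0516  0.0956] shift after-turn axes [ 0.0001 -0.0559  0.0932]
[[-5.82941709e-04 -9.51645712e-01 -3.07197167e-01  7.93280435e-02]
 [ 9.99999829e-01 -5.42095297e-04 -2.18292847e-04 -2.02276848e-03]
 [ 4.12073120e-05 -3.07197242e-01  9.51645865e-01 -1.22653694e-01]
 [ 0.00000000e+00  0.00000000e+00  0.00000000e+00  1.00000000e+00]]
```

View pics/w1.png

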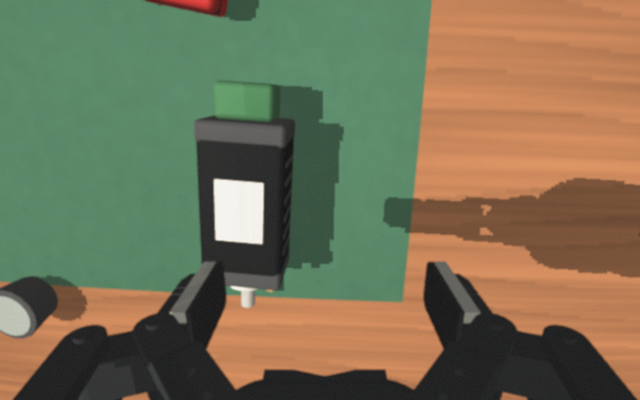

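The wrist view shows the motor body at about (245,205), with the box up at (247,100) and the shaft at (247,297). The arm stopped about 50 mm short because a joint hit its speed limit, so I'll use smaller rows from here.

>>> arm_command(translation=[[0,0,0],[0,-0.019,0],[0,-0.019,0],[0,-0.018,0],[0,0,0.02],[0,0,0.02],[0,0,0],[0,0,0]], rotation=[[-0.044,0.004,0.072],[0,0,0],[0,0,0],[0,0,0],[0,0,0],[0,0,0],[0,0,0],[0,0,0]], claw=[0,0,0,0,0,0,0,0])

```text
clock: 3.15
tcp_pos: [0.4689, 0.021, 0.0837]
orientation: [1.0, 0.01, 0.001, -0.022]
contact_force: [0.1, -0.7, 0.1]
finger_gap: 0.0852
grasp_force: 0.0
```

```bash
python3 - <<'E'
from h import *
go(.471,.0755,.028,-.055)
E
```

```text
t 3.15 pos [0.4689 0.021  0.0837] yaw 0.02 rot [-0.044 -0.     0.075] shift now-axes [ 0.0031 -0.0519  0.0581] shift after-turn axes [-0.0009 -0.0545  0.0557]
```

```bash
python3 - <<'E'
from rig import manip
s=manip.state()
for k in("joint_positions","joint_velocities","tau","contact_force","wrist_torque"): print(k,s[k].round(4))
E
```

```text
joint_positions [ 0.0189  0.077  -0.4664  1.0257  0.044   3.1406]
joint_velocities [-0.0032 -0.0065  0.0104 -0.0014 -0.0005 -0.0005]
tau [ 5.8100e-02 -3.7433e+01  3.2310e+01  1.1800e-02  1.4220e-01  0.0000e+00]
contact_force [ 0.055  -0.7284  0.0654]
wrist_torque [ 0.0065  0.06   -0.008 ]
```

Joint 6 is at its end stop: j6 = j1 − yaw + π. The other half-turn grasp, yaw + π, keeps every pose within range, so I'll turn about −3.07 rad.

>>> arm_command(translation=[[0,0,-0.02],[0,0,-0.02],[0,0,0],[0,0,0],[0,0,0],[0,0,0],[0,0,0],[0,0,0]], rotation=[[0,0,-0.187],[0,0,-0.187],[0,0,-0.187],[0,0,-0.187],[0,0,-0.187],[0,0,-0.187],[0,0,-0.187],[0,0,-0.187]], claw=[0,0,0,0,0,0,0,0])

```text
clock: 4.15
tcp_pos: [0.4692, 0.019, 0.1243]
orientation: [0.724, 0.689, 0.016, -0.015]
contact_force: [-0.4, 0.3, -0.6]
finger_gap: 0.0853
grasp_force: 0.0
```

>>> arm_command(translation=[[0,0,0],[0,0,0],[0,0,0],[0,0,0],[0,0,0],[0,0,0],[0,0,0],[0,0,0]], rotation=[[0,0,-0.187],[0,0,-0.187],[0,0,-0.187],[0,0,-0.187],[0,0,-0.187],[0,0,-0.187],[0,0,-0.187],[0,0,0]], claw=[0,0,0,0,0,0,0,0])

```text
clock: 5.15
tcp_pos: [0.469, 0.019, 0.124]
orientation: [0.159, 0.987, 0.022, -0.003]
contact_force: [-0.7, 0.5, -0.1]
finger_gap: 0.0855
grasp_force: 0.0
```

```bash
python3 - <<'E'
from h import *
from rig import manip
go(.471,.0755,.028,np.pi-.055)
print(manip.state()["joint_positions"].round(3))
E
```

```text
t 5.15 pos [0.469 0.019 0.124] yaw 2.823 rot [ 0.044 -0.006 -0.264] shift now-axes [0.0147 0.0501 0.0984] shift after-turn axes [0.0012 0.0565 0.096 ]
[ 0.015  0.052 -0.401  1.116  0.044  0.334]
```

>>> arm_command(translation=[[0,0,0],[0,0,0],[0,0.02,0],[0,0.02,0],[0,0.0165,0],[0,0,0.015],[0,0,0.015],[0,0,0]], rotation=[[0.022,-0.003,-0.132],[0.022,-0.003,-0.132],[0,0,0],[0,0,0],[0,0,0],[0,0,0],[0,0,0],[0,0,0]], claw=[0,0,0,0,0,0,0,0])

```text
clock: 6.15
tcp_pos: [0.4701, 0.0746, 0.091]
orientation: [0.027, 1.0, -0.001, -0.003]
contact_force: [-0.5, 0.4, -0.2]
finger_gap: 0.0851
grasp_force: 0.0
```

```bash
python3 - <<'E'
from h import *
go(.471,.0755,.028,np.pi-.055)
E
```

```text
t 6.15 pos [0.4701 0.0746 0.091 ] yaw 3.087 rot [-0.001 -0.005  0.001] shift now-axes [-0.0012  0.001   0.063 ] shift after-turn axes [-0.0009  0.0009  0.063 ]
```

>>> arm_command(translation=[[0,0.001,0.016],[0,0,0.016],[0,0,0.016],[0,0,0.015],[0,0,0],[0,0,0],[0,0,0],[0,0,0]], rotation=[[0,-0.005,0],[0,0,0],[0,0,0],[0,0,0],[0,0,0],[0,0,0],[0,0,0],[0,0,0]], claw=[0,0,0,0,0,0.5,1,1])

```text
clock: 7.15
tcp_pos: [0.4723, 0.0763, 0.0309]
orientation: [0.027, 1.0, -0.0, 0.002]
contact_force: [-0.7, 0.2, 3.9]
finger_gap: 0.0531
grasp_force: 65.7
```

>>> arm_command(translation=[[0,0,0],[0,0,0],[0,0,0],[0,0,0],[0,0,-0.01],[0,0,-0.02],[0,0,-0.03],[0,0,0]], rotation=[[0,0,0],[0,0,0],[0,0,0],[0,0,0],[0,0,0],[0,0,0],[0,0,0],[0,0,0]], claw=[1,1,1,1,1,1,1,1])

```text
clock: 8.15
tcp_pos: [0.4724, 0.0766, 0.0913]
orientation: [0.027, 1.0, 0.0, 0.003]
contact_force: [0.3, -0.3, -8.0]
finger_gap: 0.0534
grasp_force: 65.3
```

```bash
python3 - <<'E'
from h import *
from rig import cams
go(.561,-.3,.15,np.pi+.042)
im=cams.get_image("wrist"); cv2.imwrite("pics/w2.png",im["pixels"][:,:,::-1])
im=cams.get_image("top"); np.savez("pics/top1.npz",**im)
E
```

```text
t 8.15 pos [0.4724 0.0766 0.0913] yaw 3.088 rot [ 0.     0.006 -0.095] shift now-axes [-0.1088 -0.3713 -0.0581] shift after-turn axes [-0.0727 -0.3799 -0.0587]
```

View pics/w2.png

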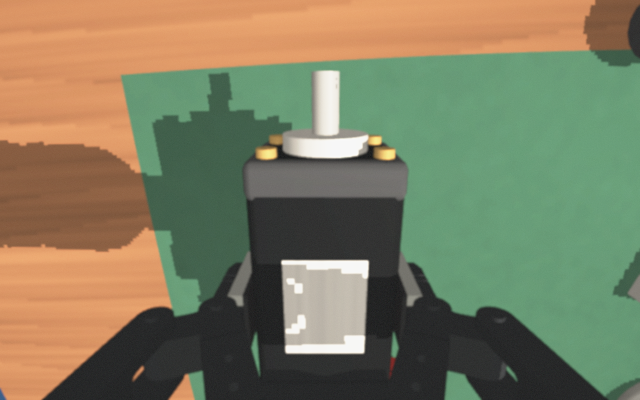

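The wrist view shows the motor held level between the pads, with its shaft at (325,100). The −8 N reading matches 0.8 kg. I'll carry it over the tote.

>>> arm_command(translation=[[0,0,-0.019],[0,0,-0.02],[0,0,-0.02],[-0.006,-0.03,0],[-0.009,-0.045,0],[-0.01,-0.05,0],[-0.01,-0.055,0],[-0.01,-0.055,0]], rotation=[[0,0.003,-0.045],[0,0.003,-0.05],[0,0,0],[0,0,0],[0,0,0],[0,0,0],[0,0,0],[0,0,0]], claw=[1,1,1,1,1,1,1,1])

```text
clock: 9.25
tcp_pos: [0.5255, -0.1579, 0.1467]
orientation: [-0.021, 1.0, 0.0, -0.003]
contact_force: [2.2, -0.3, -6.7]
finger_gap: 0.0531
grasp_force: 65.9
```

>>> arm_command(translation=[[-0.01,-0.055,0],[-0.01,-0.05,0],[-0.008,-0.04,0],[0,0,0],[0,0,0.015],[0,0,0.015],[0,0,0],[0,0,0]], rotation=[[0,0,0],[0,0,0],[0,0,0],[0,0,0],[0,0,0],[0,0,0],[0,0,0],[0,0,0]], claw=[1,1,1,1,1,1,1,1])

```text
clock: 10.25
tcp_pos: [0.5602, -0.2996, 0.119]
orientation: [-0.021, 1.0, -0.0, -0.001]
contact_force: [0.4, -0.7, -6.9]
finger_gap: 0.0534
grasp_force: 66.6
```

```bash
python3 - <<'E'
from h import *
from rig import cams
go(.561,-.3,.036,np.pi+.042)
im=cams.get_image("top"); cv2.imwrite("pics/t2.png",im["pixels"][:,:,::-1])
E
```

```text
t 10.25 pos [ 0.5602 -0.2996  0.119 ] yaw -3.099 rot [-0.    -0.003  0.001] shift now-axes [-0.001  -0.0004  0.083 ] shift after-turn axes [-0.0008 -0.0004  0.083 ]
```

View pics/t2.png

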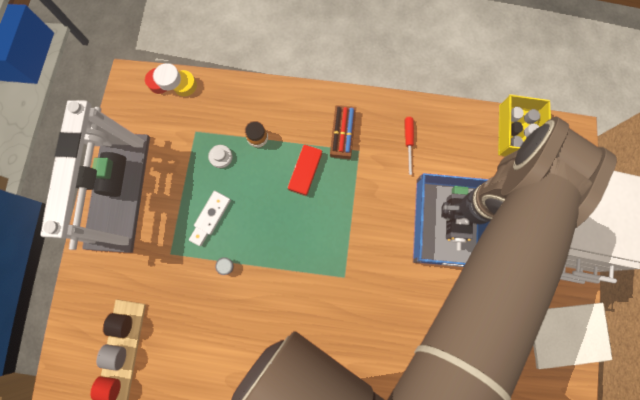

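The top view shows the motor centred over the tote at about (460,218), clear of the walls. Lowering it now.

>>> arm_command(translation=[[0,0,0.02],[0,0,0.02],[0,0,0.02],[0,0,0.01],[0,0,0.004],[0,0,0.003],[0,0,0.002],[0,0,0]], rotation=[[0,0,0],[0,0,0],[0,0,0],[0,0,0],[0,0,0],[0,0,0],[0,0,0],[0,0,0]], claw=[1,1,1,1,1,1,1,1])

```text
clock: 11.3
tcp_pos: [0.5601, -0.3004, 0.0402]
orientation: [-0.021, 1.0, -0.0, -0.001]
contact_force: [0.1, -0.9, -8.3]
finger_gap: 0.053
grasp_force: 66.8
```

>>> arm_command(translation=[[0,0,0.001],[0,0,0.001],[0,0,0.001],[0,0,0],[0,0,0],[0,0,0],[0,0,0],[0,0,0]], rotation=[[0,0,0],[0,0,0],[0,0,0],[0,0,0],[0,0,0],[0,0,0],[0,0,0],[0,0,0]], claw=[1,1,1,1,1,1,1,1])

```text
clock: 12.3
tcp_pos: [0.56, -0.3003, 0.037]
orientation: [-0.021, 1.0, -0.0, -0.001]
contact_force: [0.3, -0.9, -6.5]
finger_gap: 0.0534
grasp_force: 66.8
```

>>> arm_command(translation=[[0,0,0.001],[0,0,0.001],[0,0,0],[0,0,0],[0,0,0],[0,0,0],[0,0,0],[0,0,0]], rotation=[[0,0,0],[0,0,0],[0,0,0],[0,0,0],[0,0,0],[0,0,0],[0,0,0],[0,0,0]], claw=[1,1,1,1,1,1,1,1])

```text
clock: 13.3
tcp_pos: [0.5599, -0.3004, 0.036]
orientation: [-0.021, 1.0, -0.0, -0.001]
contact_force: [-5.9, 1.8, 2.4]
finger_gap: 0.0534
grasp_force: 68.1
```

The motor is on the floor. I'll open, then rise once the fingers have let go.

>>> arm_command(translation=[[0,0,0],[0,0,0],[0,0,0],[0,0,0],[0,0,0],[0,0,-0.02],[0,0,-0.04],[0,0,-0.05]], rotation=[[0,0,0],[0,0,0],[0,0,0],[0,0,0],[0,0,0],[0,0,0],[0,0,0],[0,0,0]], claw=[0.2,0,0,0,0,0,0,0])

```text
clock: 14.3
tcp_pos: [0.5596, -0.2999, 0.145]
orientation: [-0.021, 1.0, 0.0, -0.002]
contact_force: [-0.1, 0.4, -0.3]
finger_gap: 0.0853
grasp_force: 0.0
```

```bash
python3 - <<'E'
from h import *
go(.497,.343,.15,np.pi-.35)
E
```

```text
t 14.3 pos [ 0.5596 -0.2999  0.145 ] yaw -3.1 rot [-0.    -0.005  0.392] shift now-axes [ 0.0357  0.645  -0.0043] shift after-turn axes [ 0.2792  0.5825 -0.005 ]
```

>>> arm_command(translation=[[0.003,0.05,0],[0.003,0.055,0],[0.003,0.055,0],[0.003,0.055,0],[0.003,0.055,0],[0.003,0.055,0],[0.003,0.055,0],[0.003,0.055,0]], rotation=[[0,0,0],[0,0,0],[0,0,0],[0,0,0],[0,0,0],[0,0,0],[0,0,0],[0,0,0]], claw=[0,0,0,0,0,0,0,0])

```text
clock: 15.3
tcp_pos: [0.5178, 0.1351, 0.1451]
orientation: [-0.021, 1.0, -0.0, -0.001]
contact_force: [1.5, -1.0, 0.1]
finger_gap: 0.085
grasp_force: 0.0
```

>>> arm_command(translation=[[0.003,0.055,0],[0.003,0.055,0],[0.003,0.055,0],[0.003,0.045,0],[0,0,0.01],[0,0,0.02],[0,0,0.02],[0,0,0]], rotation=[[0,0,0],[0,0,0],[0,0,0],[0,0,0],[0,0,0.13],[0,0,0.13],[0,0,0.13],[0,0,0]], claw=[0,0,0,0,0,0,0,0])

```text
clock: 16.3
tcp_pos: [0.4962, 0.342, 0.0932]
orientation: [0.173, 0.985, -0.002, -0.003]
contact_force: [0.1, 0.6, 0.5]
finger_gap: 0.0854
grasp_force: 0.0
```

```bash
python3 - <<'E'
from h import *
from rig import cams
go(.497,.343,.023,np.pi-.35)
im=cams.get_image("wrist"); cv2.imwrite("pics/w3.png",im["pixels"][:,:,::-1])
im=cams.get_image("top"); np.savez("pics/top3.npz",**im)
W=cloud(im);Z=W[:,:,2];m=np.zeros(Z.shape,bool);m[190:245,425:475]=1
m&=(Z>.043)&(Z<.062)
print(m.sum(),rect(im,m,.051))
P=W[m];s=(P[:,:2]-[.56,-.3])@[np.cos(.042),np.sin(.042)];q=(P[:,:2]-[.56,-.3])@[-np.sin(.042),np.cos(.042)]
print(s.min(),s.max(),q.min(),q.max())
E
```

```text
t 16.3 pos [0.4962 0.342  0.0932] yaw 2.795 rot [-0.004 -0.004  0.003] shift now-axes [-0.0007  0.0015  0.0702] shift after-turn axes [-0.0004  0.0012  0.0702]
873 (array([ 558.5, -298.2,  118.5,   55.4]), np.float64(0.02))
-0.059801709154241496 0.0746857279292317 -0.027163630220903005 0.02758103206287879
```

View pics/w3.png

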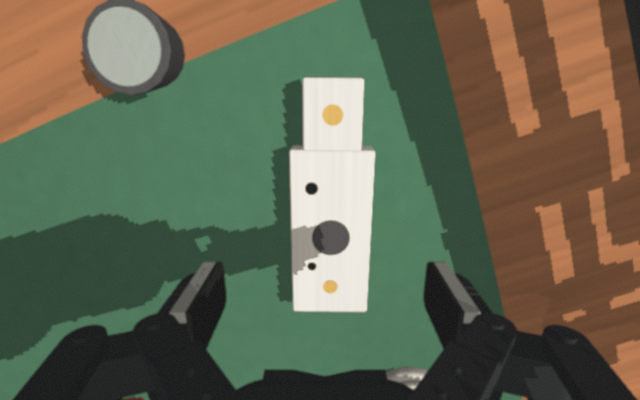

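The wrist view shows the bracket aligned with the fingers, with its nose at (333,115) and body centre at about (332,235). The motor lies centred in the tote near (0.559, −0.299).

>>> arm_command(translation=[[0,0.001,0.02],[0,0,0.02],[0,0,0.02],[0,0,0.009],[0,0,0.001],[0,0,0],[0,0,0],[0,0,0]], rotation=[[-0.004,-0.004,0.003],[0,0,0],[0,0,0],[0,0,0],[0,0,0],[0,0,0],[0,0,0],[0,0,0]], claw=[0,0,0,0,0,0,0,0])

```text
clock: 17.4
tcp_pos: [0.4979, 0.3439, 0.0253]
orientation: [0.175, 0.985, 0.001, 0.001]
contact_force: [-0.3, 0.5, 0.6]
finger_gap: 0.0853
grasp_force: 0.0
```

>>> arm_command(translation=[[0,0,0.002],[0,0,0],[0,0,0],[0,0,0],[0,0,0],[0,0,0],[0,0,0],[0,0,0]], rotation=[[0,0,0],[0,0,0],[0,0,0],[0,0,0],[0,0,0],[0,0,0],[0,0,0],[0,0,0]], claw=[0,0.5,1,1,1,1,1,1])

```text
clock: 18.4
tcp_pos: [0.4979, 0.344, 0.0233]
orientation: [0.175, 0.985, 0.002, 0.001]
contact_force: [0.2, 0.7, 5.7]
finger_gap: 0.0484
grasp_force: 64.3
```

>>> arm_command(translation=[[0,0,0],[0,0,-0.01],[0,0,-0.02],[0,0,-0.03],[0,0,-0.03],[0,0,-0.03],[0,0,-0.03],[0,0,0]], rotation=[[0,0,0],[0,0,0],[0,0,0],[0,0,0],[0,0,0],[0,0,0],[0,0,0],[0,0,0]], claw=[1,1,1,1,1,1,1,1])

```text
clock: 19.4
tcp_pos: [0.4981, 0.3438, 0.1747]
orientation: [0.175, 0.985, 0.002, 0.002]
contact_force: [-0.1, 0.2, -3.5]
finger_gap: 0.0483
grasp_force: 63.4
```

```bash
python3 - <<'E'
from h import *
from rig import cams
from rig import manip
s=manip.state()
# bracket centre in tool axes: world bracket (.4897,.3457) vs grasp
yaw=np.pi-.35; g=np.array([.4979,.3443])
d=np.array([.4897,.3457])-g; off=[d@[np.cos(yaw),np.sin(yaw)],d@[np.sin(yaw),-np.cos(yaw)]]; print("centre in tool",np.round(off,4))
Y=np.pi+.042; t=np.array([.559,-.299])-off[0]*np.array([np.cos(Y),np.sin(Y)]); print("tcp target",t.round(4))
go(*t,.17,Y)
im=cams.get_image("wrist"); cv2.imwrite("pics/w4.png",im["pixels"][:,:,::-1])
E
```

```text
centre in tool [ 0.0082 -0.0015]
tcp target [ 0.5672 -0.2987]
t 19.4 pos [0.4981 0.3438 0.1747] yaw 2.79 rot [ 0.004  0.005 -0.393] shift now-axes [-0.286  -0.5795  0.0028] shift after-turn axes [-0.0421 -0.6448  0.0047]
```

View pics/w4.png

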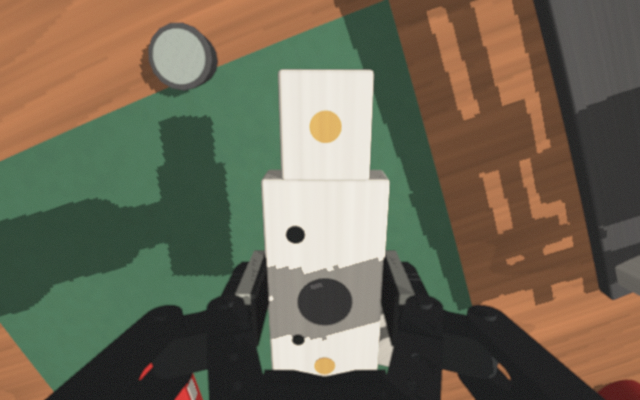

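The wrist view shows the bracket held level, with its body centred at about (325,290), and −3.5 N matches 0.34 kg. Carrying it over.

>>> arm_command(translation=[[0,0,0],[0,0,0],[0,0,0],[-0.003,-0.03,0],[-0.003,-0.045,0],[-0.003,-0.05,0],[-0.003,-0.05,0],[-0.003,-0.05,0]], rotation=[[0.002,0.002,-0.131],[0.002,0.003,-0.131],[0,0,-0.131],[0,0,0],[0,0,0],[0,0,0],[0,0,0],[0,0,0]], claw=[1,1,1,1,1,1,1,1])

```text
clock: 20.45
tcp_pos: [0.5205, 0.1174, 0.1705]
orientation: [-0.021, 1.0, -0.001, -0.003]
contact_force: [0.4, -0.5, -3.4]
finger_gap: 0.0484
grasp_force: 63.3
```

>>> arm_command(translation=[[-0.003,-0.055,0],[-0.003,-0.055,0],[-0.003,-0.055,0],[-0.003,-0.055,0],[-0.003,-0.055,0],[-0.003,-0.055,0],[-0.003,-0.05,0],[-0.003,-0.04,0]], rotation=[[0,0,0],[0,0,0],[0,0,0],[0,0,0],[0,0,0],[0,0,0],[0,0,0],[0,0,0]], claw=[1,1,1,1,1,1,1,1])

```text
clock: 21.45
tcp_pos: [0.562, -0.3011, 0.1703]
orientation: [-0.02, 1.0, 0.0, -0.003]
contact_force: [0.2, 0.3, -4.1]
finger_gap: 0.0485
grasp_force: 63.4
```

>>> arm_command(translation=[[-0.003,0,0.01],[0,0,0.02],[0,0,0.02],[0,0,0.01],[0,0,0],[0,0,0],[0,0,0],[0,0,0]], rotation=[[0,0,0],[0,0,0],[0,0,0],[0,0,0],[0,0,0],[0,0,0],[0,0,0],[0,0,0]], claw=[1,1,1,1,1,1,1,1])

```text
clock: 22.45
tcp_pos: [0.5663, -0.2995, 0.1139]
orientation: [-0.021, 1.0, -0.001, -0.001]
contact_force: [-0.4, -0.2, -2.9]
finger_gap: 0.0485
grasp_force: 63.4
```

```bash
python3 - <<'E'
from h import *
from rig import cams
go(.5672,-.2987,.0745,np.pi+.042)
im=cams.get_image("wrist"); cv2.imwrite("pics/w5.png",im["pixels"][:,:,::-1])
E
```

```text
t 22.45 pos [ 0.5663 -0.2995  0.1139] yaw -3.1 rot [-0.001 -0.002 -0.   ] shift now-axes [-0.0011  0.0008  0.0394] shift after-turn axes [-0.001   0.0007  0.0394]
```

View pics/w5.png

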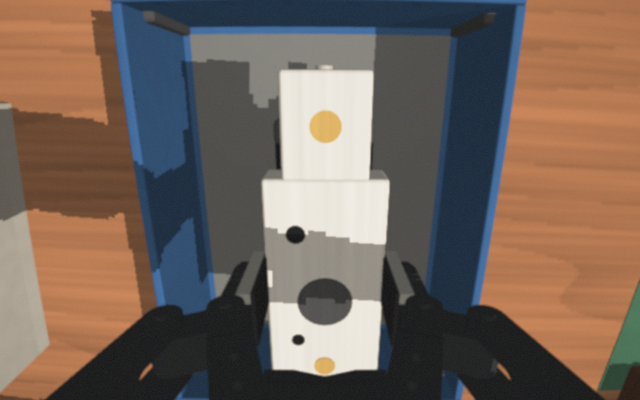

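The wrist view shows the bracket over the motor, central and parallel to the tote walls. Lowering it slowly.

>>> arm_command(translation=[[-0.001,0.001,0.01],[0,0,0.012],[0,0,0.008],[0,0,0.004],[0,0,0.002],[0,0,0.001],[0,0,0],[0,0,0]], rotation=[[0,0,0],[0,0,0],[0,0,0],[0,0,0],[0,0,0],[0,0,0],[0,0,0],[0,0,0]], claw=[1,1,1,1,1,1,1,1])

```text
clock: 23.5
tcp_pos: [0.5669, -0.2984, 0.0765]
orientation: [-0.021, 1.0, -0.001, -0.002]
contact_force: [-0.4, 0.1, -3.4]
finger_gap: 0.0486
grasp_force: 63.5
```

>>> arm_command(translation=[[0,0,0.001],[0,0,0.001],[0,0,0],[0,0,0],[0,0,0],[0,0,0],[0,0,0],[0,0,0]], rotation=[[0,0,0],[0,0,0],[0,0,0],[0,0,0],[0,0,0],[0,0,0],[0,0,0],[0,0,0]], claw=[1,1,1,1,1,1,1,1])

```text
clock: 24.5
tcp_pos: [0.5668, -0.2984, 0.0743]
orientation: [-0.021, 1.0, -0.001, -0.002]
contact_force: [-1.6, 0.9, 0.0]
finger_gap: 0.0483
grasp_force: 63.9
```

>>> arm_command(translation=[[0,0,0.0005],[0,0,0],[0,0,0],[0,0,0],[0,0,0],[0,0,0],[0,0,-0.02],[0,0,-0.04]], rotation=[[0,0,0],[0,0,0],[0,0,0],[0,0,0],[0,0,0],[0,0,0],[0,0,0],[0,0,0]], claw=[1,0.2,0,0,0,0,0,0])

```text
clock: 25.5
tcp_pos: [0.5659, -0.2977, 0.1324]
orientation: [-0.021, 1.0, 0.001, -0.004]
contact_force: [-0.2, 0.3, 1.1]
finger_gap: 0.0855
grasp_force: 0.0
```

>>> arm_command(translation=[[0,0,-0.03],[0,0,0],[0,0.03,0],[0,0.04,0],[0,0.04,0],[0,0.04,0],[0,0.04,0],[0,0,0]], rotation=[[0,0,0],[0,0,0],[0,0,0],[0,0,0],[0,0,0],[0,0,0],[0,0,0],[0,0,0]], claw=[0,0,0,0,0,0,0,0])

```text
clock: 26.5
tcp_pos: [0.5585, -0.1062, 0.1626]
orientation: [-0.023, 1.0, -0.0, -0.002]
contact_force: [-0.1, 0.6, -0.0]
finger_gap: 0.0855
grasp_force: 0.0
```

```bash
python3 - <<'E'
from h import *
from rig import cams
go(.6578,.103,.15,np.pi-.2)
im=cams.get_image("top"); np.savez("pics/top4.npz",**im); cv2.imwrite("pics/t4.png",cv2.resize(im["pixels"][110:285,170:510,::-1],None,fx=2.3,fy=2.3))
W=cloud(im);Z=W[:,:,2];m=np.zeros(Z.shape,bool);m[175:260,425:480]=1
m&=(Z>.06)&(Z<.085)&(im["pixels"].min(2)>130)
print(m.sum(),rect(im,m,.069),np.percentile(Z[m],[5,50,95]))
E
```

```text
t 26.5 pos [ 0.5585 -0.1062  0.1626] yaw -3.096 rot [-0.001 -0.005  0.245] shift now-axes [-0.1087  0.2045  0.012 ] shift after-turn axes [-0.0558  0.2247  0.0126]
72 (array([ 562.3, -318.7,   74.5,    5.8]), np.float64(0.008)) [0.0647096  0.06824716 0.070902  ]
```

View pics/t4.png

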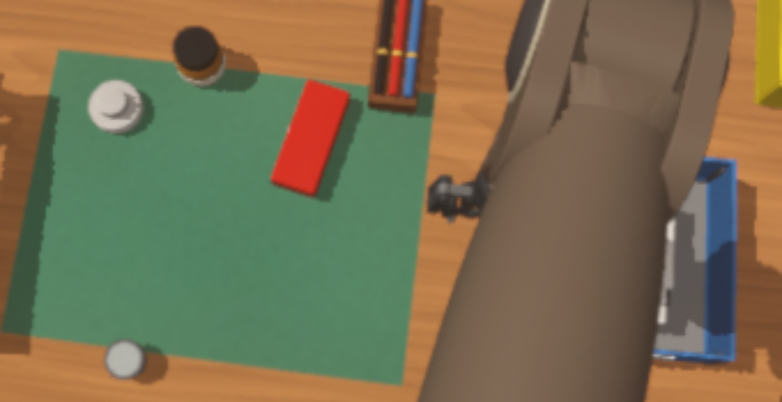

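The crop shows the case at (310,138) and the bystanders unmoved. The arm hides most of the tote, so I'll check the bracket from the next pose.

>>> arm_command(translation=[[-0.018,0.034,0],[-0.018,0.034,0],[-0.018,0.034,0],[-0.018,0.034,0],[-0.018,0.034,0],[-0.018,0.0345,0],[0,0,0.03],[0,0,0.03]], rotation=[[0,0,0],[0,0,0],[0,0,0],[0,0,0],[0,0,0],[0,0,0],[0,-0.005,0.122],[0,0,0.122]], claw=[0,0,0,0,0,0,0,0])

```text
clock: 27.55
tcp_pos: [0.6591, 0.0996, 0.1015]
orientation: [0.103, 0.995, -0.001, 0.001]
contact_force: [-0.4, 0.0, -0.4]
finger_gap: 0.0855
grasp_force: 0.0
```

>>> arm_command(translation=[[0,0,0],[0,0,0],[0,0,0],[0,0,0],[0,0,0],[0,0,0],[0,0,0],[0,0,0]], rotation=[[0,0,0],[0,0,0],[0,0,0],[0,0,0],[0,0,0],[0,0,0],[0,0,0],[0,0,0]], claw=[0,0,0,0,0,0,0,0], squeeze=30)

```text
clock: 28.55
tcp_pos: [0.6585, 0.1004, 0.103]
orientation: [0.101, 0.995, -0.001, 0.001]
contact_force: [-0.7, -0.3, 0.5]
finger_gap: 0.0854
grasp_force: 0.0
```

```bash
python3 - <<'E'
from h import *
from rig import cams
go(.6578,.103,.025,np.pi-.2)
w=cams.get_image("wrist")
im=cams.get_image("top")
W=cloud(im);Z=W[:,:,2];m=np.zeros(Z.shape,bool);m[180:260,428:477]=1
m&=(Z>.06)&(Z<.085)&(im["pixels"].min(2)>100)
print(m.sum(),rect(im,m,.069),np.percentile(Z[m],[5,50,95]))
a=w["pixels"];b=cv2.resize(im["pixels"][150:290,400:510],None,fx=2.86,fy=2.86)
b=cv2.copyMakeBorder(b,0,max(0,400-b.shape[0]),0,0,cv2.BORDER_CONSTANT)[:400]
o=np.hstack([a,b]);cv2.imwrite("pics/w6.png",cv2.resize(o,None,fx=.8,fy=.8)[:,:,::-1])
E
```

```text
t 28.55 pos [0.6585 0.1004 0.103 ] yaw 2.939 rot [-0.001  0.002 -0.002] shift now-axes [0.0013 0.0025 0.0779] shift after-turn axes [0.0012 0.0025 0.078 ]
887 (array([ 557.9, -296.9,  148.9,   49.8]), np.float64(0.015)) [0.06480912 0.06802386 0.07093587]
```

View pics/w6.png

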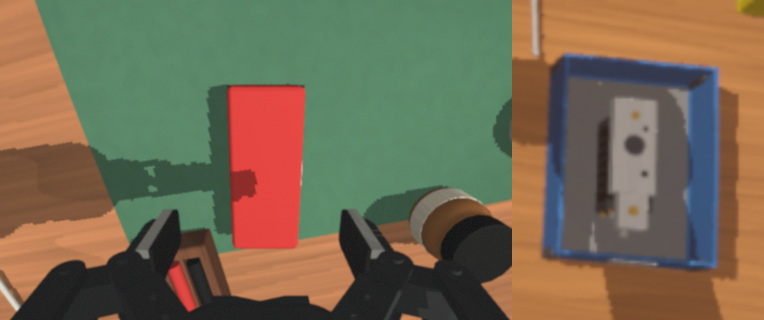

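On the right, the crop shows the bracket flat and centred on the motor, at (0.558, −0.297). On the left, the wrist view has the case at (267,165) between the fingers, with clearance to the pen rest and jar. Descending.

>>> arm_command(translation=[[0.001,0.0025,0.02],[0,0,0.02],[0,0,0.02],[0,0,0.015],[0,0,0.003],[0,0,0],[0,0,0],[0,0,0]], rotation=[[0,0,0],[0,0,0],[0,0,0],[0,0,0],[0,0,0],[0,0,0],[0,0,0],[0,0,0]], claw=[0,0,0,0,0,0,0,0])

```text
clock: 29.65
tcp_pos: [0.6586, 0.103, 0.0258]
orientation: [0.101, 0.995, -0.0, 0.001]
contact_force: [-0.3, 0.1, -0.3]
finger_gap: 0.085
grasp_force: 0.0
```

>>> arm_command(translation=[[0,0,0],[0,0,0],[0,0,0],[0,0,0],[0,0,0],[0,0,0],[0,0,0],[0,0,0]], rotation=[[0,0,0],[0,0,0],[0,0,0],[0,0,0],[0,0,0],[0,0,0],[0,0,0],[0,0,0]], claw=[0.2,0.5,1,1,1,1,1,1])

```text
clock: 30.65
tcp_pos: [0.6583, 0.103, 0.0254]
orientation: [0.101, 0.995, -0.0, 0.001]
contact_force: [-0.8, 0.2, 4.7]
finger_gap: 0.0555
grasp_force: 33.5
```

>>> arm_command(translation=[[0,0,-0.01],[0,0,-0.02],[0,0,-0.03],[0,0,-0.03],[0,0,-0.03],[0,0,-0.03],[0,0,-0.01],[0,0,0]], rotation=[[0,0,0],[0,0,0],[0,0,0],[0,0,0],[0,0,0],[0,0,0],[0,0,0],[0,0,0]], claw=[1,1,1,1,1,1,1,1])

```text
clock: 31.65
tcp_pos: [0.658, 0.1031, 0.185]
orientation: [0.101, 0.995, -0.0, 0.001]
contact_force: [-0.7, -0.5, -2.0]
finger_gap: 0.0552
grasp_force: 32.8
```

```bash
python3 - <<'E'
from h import *
go(.558,-.297,.17,np.pi+.03)
E
```

```text
t 31.65 pos [0.658  0.1031 0.185 ] yaw 2.939 rot [-0.001  0.002 -0.232] shift now-axes [ 0.0176 -0.412   0.0152] shift after-turn axes [ 0.112  -0.3969  0.015 ]
```

>>> arm_command(translation=[[0,0,0],[0,0,0],[0.011,-0.039,0],[0.011,-0.04,0],[0.011,-0.04,0],[0.011,-0.04,0],[0.011,-0.04,0],[0.011,-0.04,0]], rotation=[[0,0.002,-0.116],[0,0,-0.116],[0,0,0],[0,0,0],[0,0,0],[0,0,0],[0,0,0],[0,0,0]], claw=[1,1,1,1,1,1,1,1])

```text
clock: 32.65
tcp_pos: [0.5977, -0.1389, 0.1831]
orientation: [-0.015, 1.0, -0.0, -0.002]
contact_force: [0.5, 0.7, -0.9]
finger_gap: 0.0554
grasp_force: 32.8
```

>>> arm_command(translation=[[0.012,-0.04,0],[0.012,-0.04,0],[0.011,-0.04,0],[0.011,-0.038,0],[0,0,0.02],[0,0,0.02],[0,0,0.01],[0,0,0]], rotation=[[0,0,0],[0,0,0],[0,0,0],[0,0,0],[0,0,0],[0,0,0],[0,0,0],[0,0,0]], claw=[1,1,1,1,1,1,1,1])

```text
clock: 33.65
tcp_pos: [0.5569, -0.2965, 0.1337]
orientation: [-0.015, 1.0, 0.0, -0.002]
contact_force: [0.8, 0.9, -0.9]
finger_gap: 0.0553
grasp_force: 32.7
```

```bash
python3 - <<'E'
from h import *
from rig import cams
go(.558,-.297,.0944,np.pi+.03)
im=cams.get_image("wrist"); cv2.imwrite("pics/w7.png",im["pixels"][:,:,::-1])
E
```

```text
t 33.65 pos [ 0.5569 -0.2965  0.1337] yaw -3.112 rot [ 0.001 -0.003 -0.   ] shift now-axes [-0.0012 -0.0005  0.0393] shift after-turn axes [-0.0011 -0.0005  0.0393]
```

View pics/w7.png

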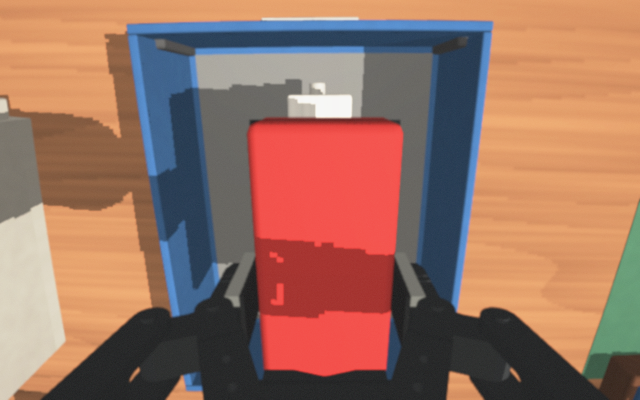

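The wrist view shows the case level and lined up over the bracket, at (325,245). That was my 11th picture, one over the limit of 10. I'll view no more and check the rest by numbers only.

>>> arm_command(translation=[[-0.001,0,0.01],[0,0,0.012],[0,0,0.008],[0,0,0.004],[0,0,0.002],[0,0,0.001],[0,0,0],[0,0,0]], rotation=[[0,-0.003,0],[0,0,0],[0,0,0],[0,0,0],[0,0,0],[0,0,0],[0,0,0],[0,0,0]], claw=[1,1,1,1,1,1,1,1])

```text
clock: 34.7
tcp_pos: [0.5589, -0.2972, 0.0986]
orientation: [-0.015, 1.0, -0.001, 0.002]
contact_force: [-0.2, -0.7, -1.0]
finger_gap: 0.055
grasp_force: 32.8
```

>>> arm_command(translation=[[0,0,0.001],[0,0,0.0005],[0,0,0.0005],[0,0,0],[0,0,0],[0,0,0],[0,0,0],[0,0,0]], rotation=[[0,0,0],[0,0,0],[0,0,0],[0,0,0],[0,0,0],[0,0,0],[0,0,0],[0,0,0]], claw=[1,1,1,1,1,1,1,1])

```text
clock: 35.7
tcp_pos: [0.5588, -0.2971, 0.0963]
orientation: [-0.015, 1.0, -0.0, 0.001]
contact_force: [0.3, 0.8, -1.4]
finger_gap: 0.0553
grasp_force: 32.8
```

>>> arm_command(translation=[[0,0,0.001],[0,0,0.0005],[0,0,0],[0,0,0],[0,0,0],[0,0,0],[0,0,0],[0,0,0]], rotation=[[0,0,0],[0,0,0],[0,0,0],[0,0,0],[0,0,0],[0,0,0],[0,0,0],[0,0,0]], claw=[1,1,1,1,1,1,1,1])

```text
clock: 36.7
tcp_pos: [0.5588, -0.2971, 0.0948]
orientation: [-0.015, 1.0, -0.0, 0.001]
contact_force: [0.7, -0.7, -1.0]
finger_gap: 0.0552
grasp_force: 32.8
```

>>> arm_command(translation=[[0,0,0.0005],[0,0,0.0005],[0,0,0],[0,0,0],[0,0,0],[0,0,0],[0,0,0],[0,0,0]], rotation=[[0,0,0],[0,0,0],[0,0,0],[0,0,0],[0,0,0],[0,0,0],[0,0,0],[0,0,0]], claw=[1,1,1,1,1,1,1,1])

```text
clock: 37.7
tcp_pos: [0.5588, -0.2971, 0.0944]
orientation: [-0.015, 1.0, -0.001, 0.002]
contact_force: [-2.2, 0.8, 6.5]
finger_gap: 0.0554
grasp_force: 33.5
```

The case is now resting on the bracket (+6.5 N). I'll release it and withdraw.

>>> arm_command(translation=[[0,0,0],[0,0,0],[0,0,0],[0,0,0],[0,0,0],[0,0,-0.01],[0,0,-0.03],[0,0,-0.04]], rotation=[[0,0,0],[0,0,0],[0,0,0],[0,0,0],[0,0,0],[0,0,0],[0,0,0],[0,0,0]], claw=[0.3,0.1,0,0,0,0,0,0])

```text
clock: 38.7
tcp_pos: [0.5581, -0.2968, 0.1745]
orientation: [-0.015, 1.0, -0.0, 0.001]
contact_force: [1.1, -1.2, 0.5]
finger_gap: 0.0855
grasp_force: 0.0
```

>>> arm_command(translation=[[0,0,-0.02],[0,0.03,0],[0,0.05,0],[0,0.05,0],[0,0.05,0],[0,0.05,0],[0,0.05,0],[0,0,0]], rotation=[[0,0,0],[0,0,0],[0,0,0],[0,0,0],[0,0,0],[0,0,0],[0,0,0],[0,0,0]], claw=[0,0,0,0,0,0,0,0])

```text
clock: 39.7
tcp_pos: [0.5501, -0.0143, 0.1947]
orientation: [-0.017, 1.0, -0.0, 0.002]
contact_force: [0.4, 0.2, 0.6]
finger_gap: 0.0858
grasp_force: 0.0
```

```bash
python3 - <<'E'
from h import *
from rig import cams,manip
im=cams.get_image("top"); W=cloud(im);Z=W[:,:,2]
hsv=cv2.cvtColor(im["pixels"],cv2.COLOR_RGB2HSV)
m=np.zeros(Z.shape,bool);m[170:265,425:480]=1
m&=((hsv[:,:,0]<8)|(hsv[:,:,0]>172))&(hsv[:,:,1]>150)&(Z>.08)
P=W[m]; A=np.c_[P[:,:2]-P[:,:2].mean(0),np.ones(len(P))]; print(m.sum(),rect(im,m,.097),"plane",np.linalg.lstsq(A,P[:,2],rcond=None)[0].round(4))
s=manip.state(); print(s["clock"],s["tcp_pos"].round(3),s["finger_gap"],s["joint_velocities"].round(4))
E
```

```text
1185 (array([ 558.9, -293.8,  134.4,   58.3]), np.float64(0.031)) plane [-0.2301  1.6101  0.0985]
39.75 [ 0.55  -0.016  0.195] 0.08500720537328148 [-0.0441  0.007   0.0023 -0.0031 -0.0077 -0.0095]
```

The plane fit looks contaminated by edge or arm pixels, so I'll redo it robustly before handing in.

```bash
python3 - <<'E'
from h import *
from rig import cams
im=cams.get_image("top"); W=cloud(im);Z=W[:,:,2]
hsv=cv2.cvtColor(im["pixels"],cv2.COLOR_RGB2HSV)
m=np.zeros(Z.shape,bool);m[170:265,425:480]=1
m&=((hsv[:,:,0]<8)|(hsv[:,:,0]>172))&(hsv[:,:,1]>150)&(Z>.06)
print(np.percentile(Z[m],[1,5,25,50,75,95,99]).round(4))
g=m&(abs(Z-np.median(Z[m]))<.012); P=W[g]
A=np.c_[P[:,:2]-P[:,:2].mean(0),np.ones(len(P))]
print(m.sum(),g.sum(),rect(im,g,.097),np.linalg.lstsq(A,P[:,2],rcond=None)[0].round(4))
E
```

```text
[0.0756 0.0854 0.0942 0.0957 0.0971 0.0988 0.1002]
1212 1160 (array([ 559.2, -294. ,  134. ,   57.9]), np.float64(0.035)) [ 0.0053 -0.0357  0.0955]
```

```bash
python3 -c "
from rig import manip
print(manip.sign_off())"
```

```text
the job is handed in; nothing more can be done
None
```

I packed the tote and handed in the job at about 40 s: motor on the floor, bracket on it, pen case on top, each flat and centred within about 5 mm by camera; sign-off gave no verdict, and I viewed 11 pictures, one over the limit of 10.

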